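Turn the stirrer's dial up four clicks and start it

ROBOT

A 6-joint arm with a two-finger parallel gripper is mounted at the origin on a cart in front of the work surface, level with it; the furniture and walls round the work are solid. World frame = base frame: x ahead of the robot, y to its left, z up, the work surface at z = 0. Lengths are in m, angles in rad, forces in N, time in s.
With the tool pointing down it reaches from about 0.375 to 0.9 m from the base axis. Payload 3.1 kg.
Tool frame: the origin (TCP) lies midway between the tips of the shut fingers; the grasp point (between the pads) lies 19 mm behind it; x points along the fingers, z is the direction in which the jaws open and shut, and the axes are right-handed (so a half turn about x gives the same grasp; the last joint's range is limited). The gripper opens to 85 mm and grips with 20 to 120 N. Pads are 22 mm wide; open, the fingers measure 114 mm over their backs; the gripper's body (76 mm by 85 mm) begins 54 mm behind the grasp point. The pads swing forward as they close: fully open they stand 13 mm farther back than shut.
Start: joints at [0.955, 0.527, 1.433, -0, 1.181, -0.178], TCP at [0.265, 0.566, 0.231] pointing down, gripper open.
Joint ranges: [-3.08, 3.08], [-0.75, 2.2], [0.22, 2.44], [-1.43, 4.57], [0, 2.65], [-2.85, 2.85]. Speed limits (rad/s): [2.79, 2.79, 3.14, 3.14, 3.14, 3.14].

INTERFACE

Orientations are given as a unit quaternion [x, y, z, w].
In Python, from station import status, snapshot, camera_params, ticket gives the robot as it stands.
- The arm moves only by the tool arm_command, never from a script. Its argument "series" is a list that holds one entry, the list of rows, each a list of 4 numbers: the shift along the tool's x, y, z in mm, then the turn about the tool's x in rad. A call has 1 to 10 rows; each row shifts and turns the commanded pose from where the row before left it, along the tool's axes as they then stand; what a row does not reach is not made up. A row lasts 1/10 s, in which the tool goes at most 50 mm and 8.59 degrees, less where a joint would pass 70% of its speed; a pose out of reach is approached as far as the arm can. A call is refused whole if a number of a shift passes 50 or a number of a turn 0.15, either way. A call with a gripper value outside its range is refused whole. "jaw" is the opening in per cent of the stroke, from 0 (shut) to 100 (fully open), set as the call begins (left out, the last holds). The fingers move at their own pace and stop on an object; "force" is the grip in N (left out, the last holds). Time passes only in rows, so rows that do not move let the fingers close. It gives the time, the measured TCP pose, the force and the opening at its end, in the units of the state.
- status.sense(): the state, without advancing time (a new reading comes with each control period).
- snapshot(name): name is "scene" or "side" or "wrist"; returns the picture (420x560x3 uint8, red, green, blue); there is no depth.
- camera_params(name): a dict with "fovy" (degrees; the focal length in pixels is half the picture's height over the tangent of half this angle, whatever the lens; pixels are square), "cx", "cy" (the principal point, pixels), "extrinsics" (4x4, takes a point from camera to world coordinates); the wrist camera has in their place "mount" (4x4, takes a point from camera to tool coordinates, whose origin is the TCP and whose axes are the tool frame's). Camera axes: x right, y down, z forward; pixel columns grow to the right and rows downward; lengths in m; the calibration is good to about 2 mm. A picture is of the moment at which its call begins: read the wrist's pose just before it. camera_params takes no time and is no camera call.
- ticket.sign_off(): hands the job in, once; it reports no verdict.
The state is a dict: "t": time; "q": joint angles; "qd": joint speeds; "tau": joint torques, N m; "tcp_pos": TCP position; "tool_rot": TCP orientation; "force": force on the tool from outside, world axes, zero at the start; "ft_torque": the same for the moment, N m; "finger_gap": opening from 0.0 (shut) to 1.0 (fully open).
Only numpy, scipy, OpenCV 4.12 (cv2) and the standard library are available. Lean on these libraries where they do the work, as an engineer would, in place of code of your own. Each camera call takes 0.05 s, during which the arm holds its last target. There are 200 camera calls.

TASK

The click-stop dial of the hotplate stirrer is set too low. Push its red fin round clockwise (seen from above) with a fingertip by exactly four clicks from where it stands now, never past the fourth click, then press the green start button fully in with a fingertip and let it spring back. Touch gently: do not pinch the dial, and leave the beaker, vial, dropper bottle and marker where they are.

Things in the scene. Friction and masses are not known exactly. Their poses are not given: they have to be found in the camera images.
- stirrer: White hotplate stirrer, 250 (x) x 200 (y) x 60 mm high, fixed. Origin: centre of its underside; x points from control deck to heating plate (away from the robot, within 0.35 rad), y left, z up. Rear: round metal plate, 132 mm across, centre x +55, y 0, top 75 mm up. Front: flat deck 60 mm up, dial at x -72, y +40, green button at x -72, y -55 mm.
- dial_hub (a point): Point on the dial's vertical turning axis, at deck height (60 mm above the worktop). The dial is a black scalloped disc 90 mm across, its face 12 mm above the deck, with a hub 20 mm across that rises to 28 mm above the deck and one upright red fin. A spring resists up to about 0.2 N m (6 N at 36 mm from the axis) until half-way between clicks, then snaps the dial on into the next.
- dial_tip (a point): Point on top of the dial's red fin, 38 mm from the turning axis and 35 mm above the deck. The fin is 8 mm thick, runs radially from the axis to 43 mm from it; its flat upright sides, where a fingertip pushes, reach from 12 to 35 mm above the deck. A white line on top shows its direction.
- dial (a joint): Turn of the dial in rad, growing clockwise seen from above. Clicks lie every 30 degrees (0, 0.524, 1.047 ... 4.712; a black tick on the deck for each), with stops 0.12 rad beyond the first and last. At 0 the fin points to the stirrer's front left (135 degrees anticlockwise of its x axis). It starts at rest in one of the clicks 0 to 3 and stays in a click when left alone.
- start_top (a point): Centre of the top face of the green start button (28 mm across, in a grey housing on the deck). It is pressed straight down.
- start (a joint): Travel of the green button in m: 0 is out, 0.006 is fully in (about 5 N). It springs back when let go.
- beaker_small: Small clear beaker, 56 mm across, 66 mm high, loose on the heating plate. Origin: centre of its underside. Leave alone.
- vial: Small green-brown vial with black cap, 28 mm across, 70 mm high, loose on the worktop on the stirrer's right (-y) side. Origin: centre of its underside. Leave alone.
- dropper: White dropper bottle with a pointed nozzle, 27 mm across, 88 mm high, loose on the worktop on the stirrer's left (+y) side. Origin: centre of its underside. Leave alone.
- marker: Blue and white marker pen, 13 x 138 x 15 mm, lying loose on the worktop on the stirrer's left side, nearer the robot. Origin: centre of its underside. Leave alone.

How it is judged:
By the outcome, as a careful person would: the job done as asked, in the order asked, and still so for the second after the job is handed in, with the robot touching nothing.
It also fails if it takes over 64 s, if anything falls off the work surface, if the arm or the gripper's body presses on something with over 40 N, if the wrist force passes 120 N, or if a joint passes its speed limit or range.

## Working session

There is one attempt and no reset: what is moved stays moved. The work goes in short steps, Python scripts to look and compute and a tool call to move; the robot and the scene stay as the last step left them, time stands still between calls to the robot, and variables do not carry over. Pictures are saved under pics/ and viewed, about 8 in all and at most 12, crops included, and the job is handed in when it is done.

Besides the shell and the picture viewer there is one more tool, called after "Call:" as name(argument=value, ...), one argument or row to a line, values as JSON. arm_command: Moves the arm, as the interface text tells. Its arguments: {"type":"object","properties":{"series":{"type":"array"},"jaw":{"type":"number"},"force":{"type":"number"}},"required":["series"]}

```bash
mkdir -p pics; ls
python3 - <<'E'
from station import status,snapshot,camera_params
import cv2,numpy as np
s=status.sense();print({k:np.round(v,3).tolist() for k,v in s.items()})
ims=[]
for n in("scene","side","wrist"):
    im=snapshot(n)[...,::-1];cv2.imwrite(f"pics/{n}0.png",im)
    p=camera_params(n);print(n,{k:np.round(v,4).tolist() for k,v in p.items()})
E
```

```text
pics
{'t': 0.0, 'q': [0.955, 0.528, 1.434, -0.0, 1.181, -0.179], 'qd': [-0.0, -0.001, -0.001, 0.0, -0.001, 0.001], 'tau': [-0.001, -44.235, -17.802, -0.0, 0.008, 0.0], 'tcp_pos': [0.265, 0.565, 0.23], 'tool_rot': [-0.38, 0.597, 0.379, 0.596], 'force': [0.356, -0.125, 0.34], 'ft_torque': [0.016, -0.004, 0.051], 'finger_gap': 0.999}
scene {'fovy': 49.89, 'cx': 283.707, 'cy': 199.8163, 'extrinsics': [[0.6032, -0.5584, 0.5695, 0.0485], [-0.7975, -0.4132, 0.4395, -0.3497], [-0.0101, -0.7193, -0.6946, 0.7052], [0.0, 0.0, 0.0, 1.0]]}
side {'fovy': 47.0197, 'cx': 279.2461, 'cy': 212.9016, 'extrinsics': [[0.9977, 0.0205, -0.0645, 0.6232], [0.0674, -0.3979, 0.9149, -0.8745], [-0.0069, -0.9172, -0.3984, 0.4808], [0.0, 0.0, 0.0, 1.0]]}
wrist {'fovy': 63.8007, 'cx': 273.0818, 'cy': 205.5291, 'mount': [[0.0002, -0.3222, 0.9467, -0.1425], [0.0004, -0.9467, -0.3222, 0.0843], [1.0, 0.0005, -0.0001, 0.0001], [0.0, 0.0, 0.0, 1.0]]}
```

View pics/scene0.png

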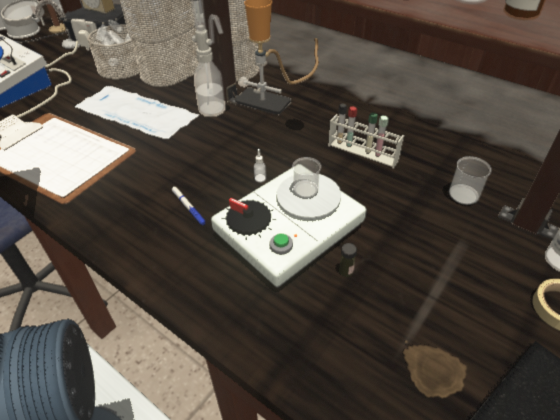

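View pics/side0.png

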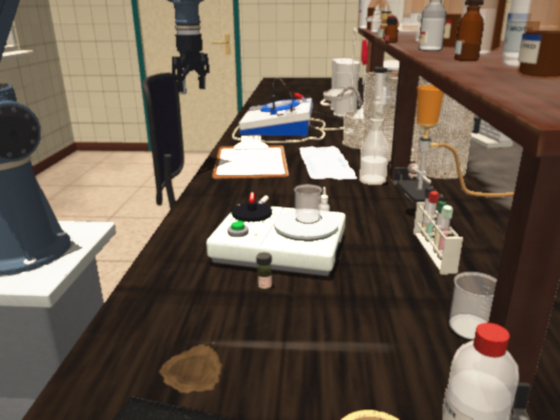

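The scene view shows the dial near (250,217) with its fin at (238,206) and the button at (281,241). The side view shows the button at (237,228) and the fin at (252,200).

```bash
cat > h.py <<'E'
import cv2,numpy as np
from station import status,snapshot,camera_params
from scipy.spatial.transform import Rotation as R
def cam(n,s=None):
    p=camera_params(n);f=210/np.tan(np.radians(p['fovy'])/2)
    if n=='wrist':
        T=np.eye(4);T[:3,:3]=R.from_quat(s['tool_rot']).as_matrix();T[:3,3]=s['tcp_pos'];E=T@np.array(p['mount'])
    else:E=np.array(p['extrinsics'])
    return f,p['cx'],p['cy'],E
def plane(c,uv,z):
    f,cx,cy,E=c;uv=np.atleast_2d(uv).astype(float)
    d=np.c_[(uv[:,0]-cx)/f,(uv[:,1]-cy)/f,np.ones(len(uv))]@E[:3,:3].T
    return E[:3,3]+d*((z-E[2,3])/d[:,2])[:,None]
def proj(c,P):
    f,cx,cy,E=c;q=(np.atleast_2d(P)-E[:3,3])@E[:3,:3]
    return np.c_[f*q[:,0]/q[:,2]+cx,f*q[:,1]/q[:,2]+cy]
def mask(im,col):
    b,g,r=[im[...,i].astype(int) for i in range(3)]
    return ((g>r+40)&(g>b+30) if col=='g' else (r>g+60)&(r>b+60))
def blob(im,col,box):
    m=mask(im,col);k=np.zeros_like(m);x0,y0,x1,y1=box;k[y0:y1,x0:x1]=1;m&=k
    n,l,st,c=cv2.connectedComponentsWithStats(m.astype(np.uint8))
    i=1+np.argmax(st[1:,4]);return c[i],st[i],l==i
E
python3 - <<'E'
from h import *
c=cam('scene');im=cv2.imread('pics/scene0.png')
g,st,_=blob(im,'g',(200,180,330,280));print('green',g,st,plane(c,g,.07))
r,st,m=blob(im,'r',(200,180,330,280));print('red',r,st,plane(c,r,.09))
c2=cam('side');i2=cv2.imread('pics/side0.png')
g2,st,_=blob(i2,'g',(200,180,300,260));print('side g',g2,st,plane(c2,g2,.07))
r2,st,_=blob(i2,'r',(200,180,300,220));print('side r',r2,st,plane(c2,r2,.09))
# stirrer bright top corners
hsv=cv2.cvtColor(im,cv2.COLOR_BGR2HSV);w=((hsv[...,2]>120)&(hsv[...,1]<60)).astype(np.uint8)
k=np.zeros_like(w);k[160:285,205:375]=1;w&=k
cs,_=cv2.findContours(w,0,2);cc=max(cs,key=cv2.contourArea);h=cv2.convexHull(cc)
print(plane(c,cv2.approxPolyDP(h,4,True)[:,0],.06).round(3).tolist(),cv2.approxPolyDP(h,4,True)[:,0].tolist())
o=cv2.resize(im[150:290,200:380],None,fx=4.4,fy=4.2,interpolation=2);cv2.imwrite('pics/c1.png',o)
E
```

```text
green [280.7755102 239.4829932] [274 234  15  13 147] [[ 0.48152234 -0.00730619  0.07      ]]
red [237.13333333 204.88888889] [229 198  19  14 135] [[0.48780589 0.10377692 0.09      ]]
side g [237.43518519 224.82407407] [231 220  13  10 108] [[0.47624697 0.00420757 0.07      ]]
side r [251.44642857 197.08928571] [249 192   6  11  56] [[0.49295939 0.10704854 0.09      ]]
[[0.706, 0.104, 0.06], [0.661, -0.08, 0.06], [0.633, -0.098, 0.06], [0.402, -0.055, 0.06], [0.435, 0.12, 0.06], [0.451, 0.143, 0.06]] [[302, 160], [363, 205], [364, 217], [275, 284], [214, 228], [211, 218]]
```

View pics/c1.png

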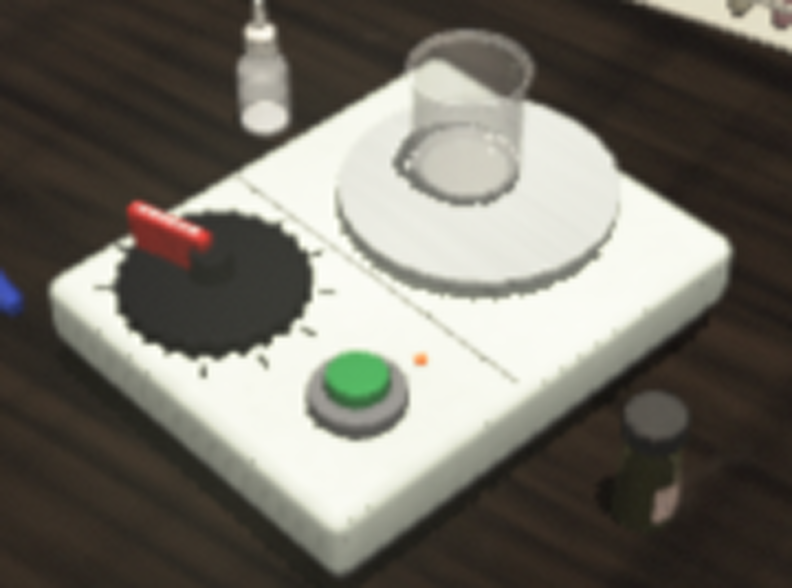

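The crop shows the fin's outer end at crop (135,210), the hub at (210,255), the disc centre near (215,285) and the button top at (357,378). Next I compute the frame and the first move.

Run:
```python
from h import *
c=cam('scene');im=cv2.imread('pics/scene0.png')
# black disc ellipse
m=(im.max(2)<70).astype(np.uint8)|mask(im,'r').astype(np.uint8);k=np.zeros_like(m);k[194:235,222:274]=1;m&=k
m=cv2.morphologyEx(m,cv2.MORPH_OPEN,np.ones((5,5)))
n,l,st,ce=cv2.connectedComponentsWithStats(m);i=1+np.argmax(st[1:,4]);print(st[i])
hubtop=plane(c,[200+215/4.4,150+285/4.2],.072);print('disc c',hubtop)
tip=plane(c,[200+135/4.4,150+207/4.2],.095);hb=plane(c,[200+208/4.4,150+238/4.2],.095);print('line out/in',tip,hb)
c2=cam('side')
for z in(.07,.075,.08,.085):print(z,plane(c,[[280.8,239.5]],z),plane(c2,[[237.4,224.8]],z))
s=status.sense();print(R.from_quat(s['tool_rot']).as_matrix().round(3))
```

```text
[227 202  43  32 960]
disc c [[0.48724471 0.07497001 0.072     ]]
line out/in [[0.48845416 0.12054172 0.095     ]] [[0.49216997 0.08122168 0.095     ]]
0.07 [[ 0.48151634 -0.00736799  0.07      ]] [[0.47615874 0.00431882 0.07      ]]
0.075 [[ 0.47810781 -0.01006239  0.075     ]] [[ 0.4779488  -0.00637665  0.075     ]]
0.08 [[ 0.47469927 -0.01275679  0.08      ]] [[ 0.47973887 -0.01707211  0.08      ]]
0.085 [[ 0.47129074 -0.01545119  0.085     ]] [[ 0.48152893 -0.02776757  0.085     ]]
[[-0.001 -0.906  0.424]
 [-0.001  0.424  0.906]
 [-1.     0.    -0.002]]
```

Call:
arm_command(
  series=[
    [[0,-32,-29,0],[0,-32,-29,0],[0,-32,-29,0],[0,-32,-29,0],[0,-32,-29,0],[0,-32,-29,0],[0,-32,-29,0],[0,-32,-29,0],[0,-32,-29,0],[0,-32,-29,0]],
  ],
  jaw=0,
  force=20,
)

```text
t: 1.15
tcp_pos: [0.4321, 0.1661, 0.2313]
tool_rot: [-0.379, 0.597, 0.38, 0.597]
force: [0.3, 0.8, -0.7]
finger_gap: -0.001
```

Call:
arm_command(
  series=[
    [[0,-32,-29,0],[0,-27,-29,0],[10,0,0,-0.14],[10,0,0,-0.14],[10,0,0,-0.14],[10,0,0,-0.14],[0,0,0,0],[0,0,0,0]],
  ],
)

```text
t: 1.95
tcp_pos: [0.4606, 0.0902, 0.1913]
tool_rot: [-0.529, 0.469, 0.529, 0.469]
force: [0.2, -0.1, -0.3]
finger_gap: -0.002
```

Run:
```python
from h import *
s=status.sense();im=snapshot('wrist')[...,::-1];cv2.imwrite('pics/w1.png',im)
print({k:np.round(s[k],4).tolist() for k in('t','q','tcp_pos','force','finger_gap','tool_rot')});print(R.from_quat(s['tool_rot']).as_matrix().round(3))
np.save('w1.npy',np.r_[s['tcp_pos'],s['tool_rot']])
```

```text
{'t': 1.95, 'q': [-0.0454, 0.3816, 1.8561, 0.0, 0.9044, -1.7355], 'tcp_pos': [0.4606, 0.0902, 0.1913], 'force': [0.2385, -0.0964, -0.3244], 'finger_gap': -0.0018, 'tool_rot': [-0.5288, 0.4694, 0.5291, 0.4692]}
[[-0.001 -0.993 -0.119]
 [ 0.    -0.119  0.993]
 [-1.     0.001  0.   ]]
```

View pics/w1.png

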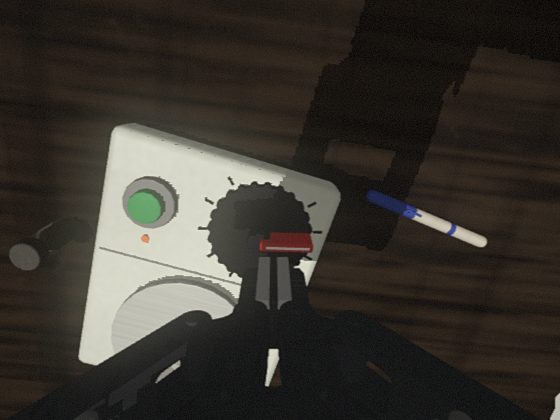

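The wrist view shows the dial disc centred near (260,230), the fin top from (262,237) to (311,237), the button at (146,207) and the marker at right. The shut fingers are at (275,280).

Run:
```python
from h import *
a=np.load('w1.npy');s=dict(tcp_pos=a[:3],tool_rot=a[3:]);c=cam('wrist',s);im=cv2.imread('pics/w1.png')
g,st,_=blob(im,'g',(110,170,190,240));print('green',g,st,plane(c,g,.077),plane(c,[[st[0],g[1]],[st[0]+st[2],g[1]]],.077))
r,st,m=blob(im,'r',(200,200,340,270));print('red',r,st)
mm=cv2.minAreaRect(np.argwhere(m)[:,::-1].astype(np.float32));print(mm)
print('fin top ends',plane(c,[[262,237],[311,237]],.095))
# housing dark disc contour points (left/upper/right half) on the disc face
dark=((im.max(2)<60)).astype(np.uint8)
k=np.zeros_like(dark);k[180:232,205:316]=1;dark&=k
pts=[]
for v in range(186,232,2):
    x=np.flatnonzero(dark[v,205:262]);
    if len(x):pts.append([205+x[0],v])
for u in range(240,285,3):
    y=np.flatnonzero(dark[170:230,u]); 
    if len(y):pts.append([u,170+y[0]])
P=plane(c,pts,.072)[:,:2]
for it in range(4):
    A=np.c_[2*P,np.ones(len(P))];x=np.linalg.lstsq(A,(P**2).sum(1),rcond=None)[0];rad=np.sqrt(x[2]+x[:2]@x[:2]);e=np.linalg.norm(P-x[:2],axis=1)-rad;P=P[abs(e)<max(2*e.std(),.001)]
print('disc',x[:2],rad,e.std(),len(P))
# deck/plate seam line and front edge directions
print('seam',plane(c,[[100,247],[216,274]],.06),'front edge',plane(c,[[135,125],[320,182]],.06))
o=cv2.resize(im[160:280,100:340],None,fx=3.3,fy=3.3,interpolation=2);cv2.imwrite('pics/c2.png',cv2.convertScaleAbs(o,alpha=2))
```

```text
green [143.56565657 207.42550505] [127 192  34  31 792] [[ 0.4777159  -0.01203172  0.077     ]] [[ 0.47931203 -0.02528129  0.077     ]
 [ 0.47603614  0.00191204  0.077     ]]
red [291.18934911 246.14201183] [265 243  47   9 169]
((287.9999694824219, 247.0), (45.99999237060547, 7.999999046325684), 0.0)
fin top ends [[0.48406235 0.08519518 0.095     ]
 [0.47953733 0.12274457 0.095     ]]
disc [0.47000756 0.08484945] 0.022195494145332888 0.0032463533529817797 33
seam [[ 0.52678468 -0.05700767  0.06      ]
 [ 0.54174036  0.04781332  0.06      ]] front edge [[ 0.41551682 -0.02472176  0.06      ]
 [ 0.44402043  0.12853789  0.06      ]]
```

View pics/c2.png

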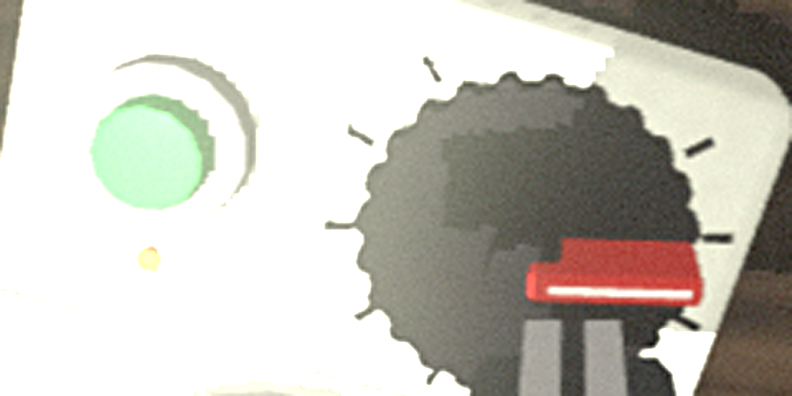

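The crop gives three opposite tick pairs, whose lines cross near crop (529,232). The white line runs from (548,293) to (692,293).

Run:
```python
from h import *
a=np.load('w1.npy');s=dict(tcp_pos=a[:3],tool_rot=a[3:]);c=cam('wrist',s)
px=lambda L:np.array(L,float)/3.3+[100,160]
hub=plane(c,px([[529,232]]),.06)[0];print('hub',hub)
T=plane(c,px([[343,226],[716,238],[361,135],[688,323],[365,312],[700,148],[431,70],[435,378]]),.06)-hub
print('ticks r,deg',np.linalg.norm(T,axis=1).round(4),np.degrees(np.arctan2(T[:,1],T[:,0])).round(1))
d=plane(c,px([[358,226],[698,226],[540,76]]),.072)-hub;print('disc edge r',np.linalg.norm(d[:,:2],axis=1).round(4))
L=plane(c,px([[548,293],[692,293]]),.095);print('line',L,np.degrees(np.arctan2(*(L[1]-L[0])[[1,0]])),'from hub',np.degrees(np.arctan2(*(L[1]-hub)[[1,0]])),np.linalg.norm((L-hub)[:,:2],axis=1))
b=plane(c,px([[147,154]]),.077)[0];e=hub-b;print('button',b,'dist',np.linalg.norm(e[:2]),'yaw',np.degrees(np.arctan2(-e[0],e[1])))
b=plane(cam('scene'),[[280.8,239.5]],.077);print(b)
```

```text
hub [0.49354453 0.08362466 0.06      ]
ticks r,deg [0.0495 0.0499 0.0509 0.051  0.0509 0.0505 0.0507 0.0516] [ -85.1   94.9 -115.3   64.9  -55.4  124.7 -144.5  -24.4]
disc edge r [0.0435 0.044  0.0463]
line [[0.49367019 0.0894405  0.095     ]
 [0.48958993 0.12329427 0.095     ]] 96.87249031089691 from hub 95.69292481602955 [0.00581719 0.03986623]
button [ 0.47697043 -0.01124666  0.077     ] dist 0.09630819954442983 yaw -9.909617156855475
[[ 0.47674439 -0.01114015  0.077     ]]
```

Run:
```python
from h import *
c=cam('scene')
px=lambda L:np.array(L,float)/[4.4,4.2]+[200,150]
print('beaker base',plane(c,px([[463,168]]),.075),'rim',plane(c,px([[470,68]]),.141),'rim L/R',plane(c,px([[406,68],[534,68]]),.141))
print('plate c pred',np.array([.4935,.0836])+np.array([[np.cos(-.173),-np.sin(-.173)],[np.sin(-.173),np.cos(-.173)]])@[.127,-.04])
# finger silhouette widths in wrist view: TCP-axis plane y_tool=-0.0..; width at rows
a=np.load('w1.npy');s=dict(tcp_pos=a[:3],tool_rot=a[3:]);cw=cam('wrist',s);Rm=R.from_quat(a[3:]).as_matrix()
for x in(0,-.02,-.04,-.06,-.08):
  print(x,proj(cw,[a[:3]+Rm@[x,.011,z] for z in(-.05,-.015,.015,.05)]).round(0).tolist())
```

```text
beaker base [[0.61468307 0.03108433 0.075     ]] rim [[0.61309716 0.02803935 0.141     ]] rim L/R [[0.59628429 0.05083816 0.141     ]
 [0.62989303 0.0052636  0.141     ]]
plate c pred [0.61171871 0.02233552]
0 [[165.0, 255.0], [239.0, 255.0], [303.0, 255.0], [378.0, 255.0]]
-0.02 [[150.0, 277.0], [235.0, 277.0], [307.0, 278.0], [392.0, 278.0]]
-0.04 [[131.0, 307.0], [229.0, 307.0], [313.0, 307.0], [411.0, 307.0]]
-0.06 [[104.0, 347.0], [220.0, 347.0], [320.0, 347.0], [436.0, 347.0]]
-0.08 [[66.0, 406.0], [208.0, 406.0], [331.0, 406.0], [474.0, 406.0]]
```

Call:
arm_command(
  series=[
    [[0,-2.5,21,0.03],[25,0,0,0],[25,0,0,0],[25,0,0,0],[20,0,0,0],[10,0,0,0],[5,0,0,0],[0,0,0,0]],
  ],
)

```text
t: 2.8
tcp_pos: [0.4608, 0.1114, 0.0814]
tool_rot: [0.522, -0.477, -0.522, -0.477]
force: [0.1, 0.6, -0.2]
finger_gap: -0.001
```

Run:
```python
from h import *
s=status.sense();print({k:np.round(s[k],4).tolist() for k in('t','q','tcp_pos','force','finger_gap')});Rm=R.from_quat(s['tool_rot']).as_matrix();print(Rm.round(3))
hub=np.array([.4935,.0836])
# plan in tool frame: follow circle, contact geometry; fin world angle th, finger centre = hub+.030u-off*push, push=-tool y
def pose(th,off=.015):
    u=np.array([np.cos(th),np.sin(th)]);p=np.array([np.sin(th),-np.cos(th)]);return hub+.030*u-off*p
th0=np.radians(95);d=pose(th0)-s['tcp_pos'][:2];print('to contact, tool yz mm',(np.r_[d,0]@Rm)[1:]*1e3)
for step in(.1,.05):
    th=th0;y=np.array([-np.sin(th),np.cos(th)]);z=np.array([np.cos(th),np.sin(th)])
    d=pose(th-step)-pose(th);print(step,'row y,z mm',d@y*1e3,d@z*1e3)
```

```text
{'t': 2.8, 'q': [0.0008, 0.5886, 1.9338, 0.0, 0.6191, -1.6617], 'tcp_pos': [0.4608, 0.1114, 0.0814], 'force': [0.0971, 0.6154, -0.1577], 'finger_gap': -0.0015}
[[ 0.    -0.996 -0.092]
 [ 0.    -0.092  0.996]
 [-1.    -0.    -0.   ]]
to contact, tool yz mm [-15.11653934  -0.57164342]
0.1 row y,z mm -3.0699400202344256 1.3476262080432093
0.05 row y,z mm -1.5181211721958627 0.7121953509091653
```

Call:
arm_command(
  series=[
    [[0,-6,0,0],[0,-5,0,0],[0,-1,0,0],[0,-1,0,0],[0,-1,0,0],[0,-1,0,0],[0,0,0,0]],
  ],
)

```text
t: 3.5
tcp_pos: [0.4756, 0.1127, 0.0813]
tool_rot: [0.523, -0.476, -0.522, -0.476]
force: [-0.6, 0.5, -0.2]
finger_gap: 0.002
```

Call:
arm_command(
  series=[
    [[0,-1.5,0.7,0.05],[0,-1.5,0.7,0.05],[0,-1.5,0.7,0.05],[0,0,0,0]],
  ],
)

```text
t: 3.9
tcp_pos: [0.4774, 0.1149, 0.0811]
tool_rot: [-0.484, 0.516, 0.487, 0.513]
force: [-3.9, -1.6, 3.8]
finger_gap: 0.002
```

```bash
cat > st.py <<'E'
from h import *
s=status.sense();Rm=R.from_quat(s['tool_rot']).as_matrix();d=np.array(s['tcp_pos'])[:2]-[.4935,.0836]
y=Rm[:2,1];z=Rm[:2,2];a=np.degrees(np.arctan2(z[1],z[0]))
print('t',s['t'],'q6',s['q'][5],'tool F',(np.array(s['force'])@Rm).round(2),'z yaw',a,'turned clicks',(95-a)/30,'off y',d@y*1e3,'r',d@z*1e3,'z',s['tcp_pos'][2])
E
python3 st.py
python3 - <<'E'
from h import *
im=snapshot('scene')[...,::-1];cv2.imwrite('pics/s2.png',cv2.resize(im[170:260,205:305],None,fx=6,fy=6,interpolation=2))
E
```

```text
t 3.9 q6 -1.504766512622534 tool F [-3.79  3.84 -1.87] z yaw 86.72398235562578 turned clicks 0.27586725481247404 off y 17.827387990160613 r 30.371394150224624 z 0.08105387431270583
```

View pics/s2.png

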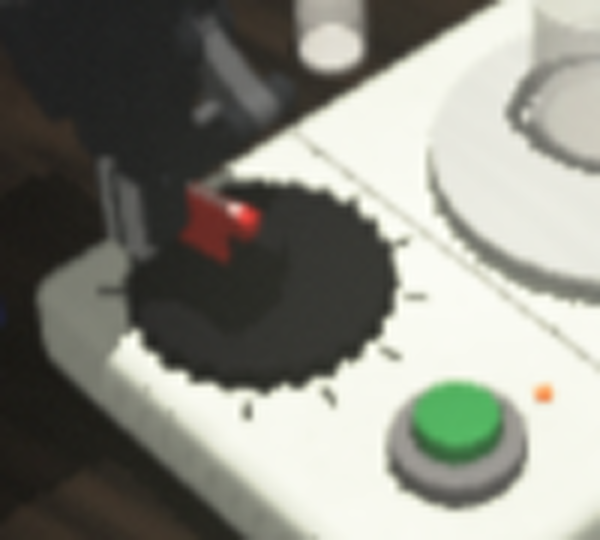

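The picture shows the finger against the anticlockwise side of the fin, and the dial starting to turn. I'll continue slowly.

Call:
arm_command(
  series=[
    [[0,-1.5,0.7,0.05],[0,-1.5,0.7,0.05],[0,-1.5,0.7,0.05],[0,-1.5,0.7,0.05],[0,0,0,0]],
  ],
)

```text
t: 4.45
tcp_pos: [0.4874, 0.1171, 0.0814]
tool_rot: [-0.432, 0.559, 0.431, 0.561]
force: [0.6, -0.8, 0.8]
finger_gap: -0.001
```

```bash
python3 st.py
```

```text
t 4.45 q6 -1.3016350781387305 tool F [-0.84 -0.79 -0.58] z yaw 75.2763858768623 turned clicks 0.6574538041045898 off y 14.363514204677747 r 30.83184119127093 z 0.08136798327629907
```

Call:
arm_command(
  series=[
    [[0,-1.6,0.7,0.055],[0,-1.6,0.7,0.055],[0,-1.6,0.7,0.055],[0,-1.6,0.7,0.055],[0,-1.6,0.7,0.055],[0,-1.6,0.7,0.055],[0,-1.6,0.7,0.055],[0,-1.6,0.7,0.055],[0,0,0,0]],
  ],
)

```text
t: 5.35
tcp_pos: [0.5003, 0.1169, 0.0813]
tool_rot: [-0.299, 0.64, 0.3, 0.641]
force: [-0.7, 1.3, -1.0]
finger_gap: -0.0
```

```bash
python3 st.py
```

```text
t 5.35 q6 -0.8637443499042563 tool F [0.96 1.32 0.56] z yaw 50.1112461745805 turned clicks 1.49629179418065 off y 16.14204081115927 r 29.911284664438316 z 0.0813163503301504
```

Call:
arm_command(
  series=[
    [[0,-1.6,0.7,0.05],[0,-1.6,0.7,0.05],[0,0,0,0]],
  ],
)

```text
t: 5.65
tcp_pos: [0.5044, 0.1151, 0.0814]
tool_rot: [-0.268, 0.654, 0.267, 0.655]
force: [-0.1, 0.1, -0.5]
finger_gap: 0.003
```

```bash
python3 st.py
```

```text
t 5.65 q6 -0.7663172813108703 tool F [ 0.51  0.16 -0.01] z yaw 44.40610802145255 turned clicks 1.6864630659515816 off y 14.894340755219924 r 29.82046885185491 z 0.08138626017680503
```

Call:
arm_command(
  series=[
    [[0,-1.6,0.75,0.055],[0,-1.6,0.75,0.055],[0,-1.6,0.75,0.055],[0,-1.6,0.75,0.055],[0,-1.6,0.75,0.055],[0,-1.6,0.75,0.055],[0,-1.6,0.75,0.055],[0,-1.6,0.75,0.055],[0,-1.0,0.4,0.03],[0,0,0,0]],
  ],
)

```text
t: 6.65
tcp_pos: [0.5165, 0.107, 0.0814]
tool_rot: [-0.107, 0.699, 0.107, 0.699]
force: [-0.3, 0.8, 0.1]
finger_gap: -0.003
```

```bash
python3 st.py
```

```text
t 6.65 q6 -0.31185240689216553 tool F [-0.05  0.89 -0.04] z yaw 17.444478713383976 turned clicks 2.585184042887201 off y 15.440698617814236 r 28.96735615443781 z 0.08137612500021094
```

Run:
```python
from h import *
im=snapshot('scene')[...,::-1];cv2.imwrite('pics/s3.png',cv2.resize(im[170:260,205:305],None,fx=6,fy=6,interpolation=2))
c=cam('scene');print('predicted fin tip px in crop for 20,5,-25deg',[((proj(c,[.4935+.043*np.cos(np.radians(a)),.0836+.043*np.sin(np.radians(a)),.095])[0]-[205,170])*6).round() for a in(20,5,-25)])
```

```text
predicted fin tip px in crop for 20,5,-25deg [array([296., 127.]), array([326., 136.]), array([371., 170.])]
```

View pics/s3.png

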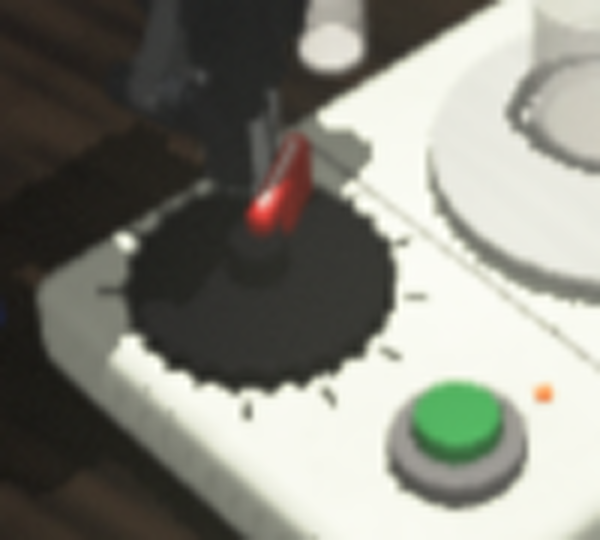

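The fin's tip is at crop (298,135), about 19°, so it sits right at the half-way point. A small nudge comes next.

Call:
arm_command(
  series=[
    [[0,-1,0.5,0.03],[0,-1,0.5,0.03],[0,0,0,0],[0,0,0,0]],
  ],
)

```text
t: 7.1
tcp_pos: [0.5175, 0.1054, 0.0813]
tool_rot: [-0.086, 0.702, 0.086, 0.702]
force: [0.3, 0.1, -0.6]
finger_gap: -0.002
```

```bash
python3 st.py
python3 - <<'E'
from h import *
im=snapshot('scene')[...,::-1];c=cam('scene')
r,st,m=blob(im,'r',(205,170,300,230));print(r,st);H=np.array([.4935,.0836])
for a in(20,5,-10,-25):print(a,proj(c,[[.4935+.027*np.cos(np.radians(a)),.0836+.027*np.sin(np.radians(a)),.090]]))
E
```

```text
t 7.1 q6 -0.25362730548572743 tool F [0.63 0.02 0.28] z yaw 13.92873468908483 turned clicks 2.7023755103638387 off y 15.414224123581286 r 28.506047218089268 z 0.08126602775505842
[254.51428571 202.6952381 ] [247 195  14  15 105]
20 [[251.74583084 198.30711123]]
5 [[254.92813561 199.31666023]]
-10 [[257.59446582 200.88820806]]
-25 [[259.565414   202.92544655]]
```

Call:
arm_command(
  series=[
    [[0,-1.5,0.85,0.05],[0,-1.5,0.85,0.05],[0,-1.5,0.85,0.05],[0,-1.5,0.85,0.05],[0,-1.5,0.85,0.05],[0,-1.5,0.85,0.05],[0,-1.5,0.85,0.05],[0,-0.6,0.4,0.02],[0,0,0,0]],
  ],
)

```text
t: 8.05
tcp_pos: [0.5245, 0.0952, 0.0813]
tool_rot: [0.045, 0.706, -0.045, 0.705]
force: [-0.4, 0.9, -0.7]
finger_gap: 0.001
```

```bash
cat > fin.py <<'E'
from h import *
im=snapshot('scene')[...,::-1];r,st,m=blob(im,'r',(205,170,300,230));print(r,st)
E
python3 st.py; python3 fin.py
```

```text
t 8.05 q6 0.09614493536692109 tool F [ 0.73  0.84 -0.56] z yaw -7.2441568240384 turned clicks 3.4081385608012797 off y 15.428571740155371 r 29.253044487180336 z 0.08125420631261238
[255.95744681 204.67021277] [248 198  15  13  94]
```

Near the last half-way point. I'll nudge in small steps.

Call:
arm_command(
  series=[
    [[0,-1,0.5,0.03],[0,0,0,0],[0,0,0,0]],
  ],
)

```text
t: 8.4
tcp_pos: [0.525, 0.0938, 0.0812]
tool_rot: [0.055, 0.705, -0.055, 0.705]
force: [-0.7, 0.9, -0.6]
finger_gap: 0.003
```

```bash
python3 st.py; python3 fin.py
```

```text
t 8.4 q6 0.12447615015611743 tool F [ 0.61  0.74 -0.86] z yaw -8.989821393966512 turned clicks 3.4663273797988836 off y 15.04099499523357 r 29.479415768415922 z 0.08124442517632177
[256.71 204.89] [248 198  17  14 100]
```

Call:
arm_command(
  series=[
    [[0,-1,0.5,0.03],[0,0,0,0],[0,0,0,0]],
  ],
)

```text
t: 8.75
tcp_pos: [0.5257, 0.0928, 0.0813]
tool_rot: [0.066, 0.704, -0.066, 0.704]
force: [-0.3, 0.6, 0.9]
finger_gap: 0.002
```

```bash
python3 st.py; python3 fin.py
```

```text
t 8.75 q6 0.15259377534856639 tool F [-0.87  0.53 -0.39] z yaw -10.713618801291178 turned clicks 3.5237872933763725 off y 15.03091666815101 r 29.96135894521069 z 0.08134968254342048
[257.11428571 205.01904762] [248 198  17  14 105]
```

Call:
arm_command(
  series=[
    [[0,-1,0.5,0.03],[0,0,0,0],[0,0,0,0]],
  ],
)

```text
t: 9.1
tcp_pos: [0.526, 0.0918, 0.0814]
tool_rot: [0.077, 0.703, -0.077, 0.703]
force: [-0.4, -0.6, -0.7]
finger_gap: 0.005
```

```bash
python3 st.py; python3 fin.py
```

```text
t 9.1 q6 0.18058090951691066 tool F [ 0.74 -0.63 -0.25] z yaw -12.430566982697407 turned clicks 3.581018899423247 off y 14.97796270234709 r 29.9713914669025 z 0.08136326363112162
[257.46296296 205.12037037] [248 198  17  14 108]
```

The red box has not moved over the last three steps, so the dial has probably snapped. I'll back off, rise and check.

Call:
arm_command(
  series=[
    [[0,8,0,0],[0,8,0,0],[-25,0,0,0],[-25,0,0,0],[-25,0,0,0],[-25,0,0,0],[0,0,0,0]],
  ],
)

```text
t: 9.85
tcp_pos: [0.5317, 0.1084, 0.1847]
tool_rot: [0.077, 0.7, -0.076, 0.706]
force: [0.5, 0.0, -0.5]
finger_gap: -0.002
```

```bash
python3 st.py; python3 fin.py
python3 - <<'E'
from h import *
s=status.sense();im=snapshot('scene')[...,::-1];cv2.imwrite('pics/s4.png',cv2.resize(im[170:260,205:305],None,fx=6,fy=6,interpolation=2))
im=snapshot('wrist')[...,::-1];cv2.imwrite('pics/w4.png',im);print(R.from_quat(s['tool_rot']).as_matrix().round(3),s['tcp_pos'])
c=cam('scene');print([((proj(c,[.4935+.043*np.cos(np.radians(a)),.0836+.043*np.sin(np.radians(a)),.095])[0]-[205,170])*6).round() for a in(-10,-25,-55)])
E
```

```text
t 9.85 q6 0.21101965257941155 tool F [0.49 0.15 0.51] z yaw -12.380606253046873 turned clicks 3.579353541768229 off y 32.40945759936207 r 32.04110792469022 z 0.1847018259872022
[256.97857143 204.22857143] [247 197  18  15 140]
[[ 0.004  0.215  0.977]
 [ 0.     0.977 -0.215]
 [-1.     0.001  0.004]] [0.53045704 0.10825045 0.18295371]
[array([352., 151.]), array([371., 170.]), array([385., 217.])]
```

View pics/s4.png

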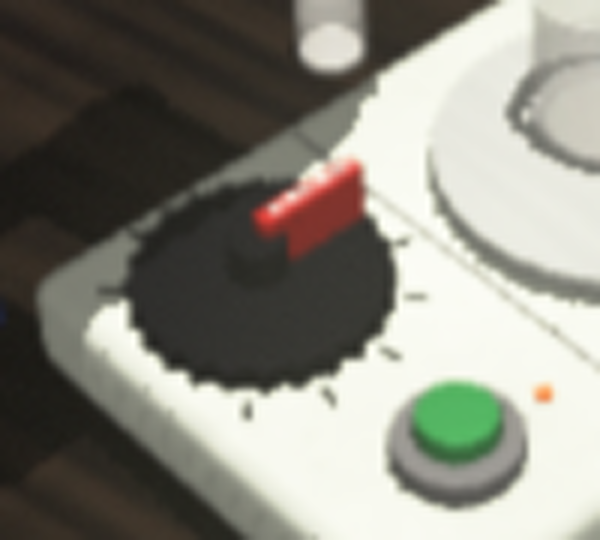

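The fin's tip at crop (358,163) falls between the predictions for -10° and -25°. I'll settle it with the wrist view.

View pics/w4.png

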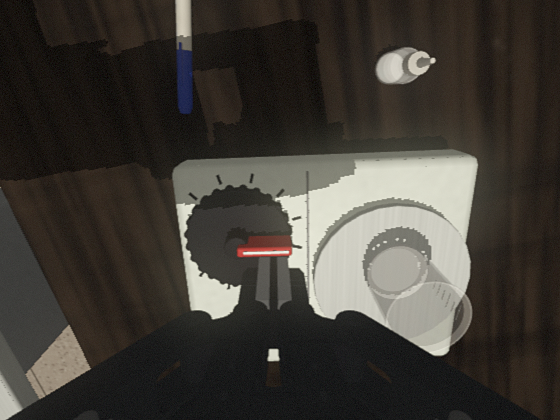

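Call:
arm_command(
  series=[
    [[0,0,0,0],[0,0,0,0],[0,0,0,0]],
  ],
)

```text
t: 10.3
tcp_pos: [0.5288, 0.1075, 0.1804]
tool_rot: [0.077, 0.704, -0.077, 0.702]
force: [-0.2, -0.4, -0.0]
finger_gap: -0.005
```

```bash
cat > ang.py <<'E'
from h import *
s=status.sense();im=snapshot('wrist')[...,::-1].copy();c=cam('wrist',s);cv2.imwrite('pics/w_%.2f.png'%s['t'],im)
r,st,m=blob(im,'r',(150,180,340,290));md=cv2.dilate(m.astype(np.uint8),np.ones((5,5)))
w=(im.min(2)>140)&(md>0);p=np.argwhere(w)[:,::-1].astype(np.float32)
vx,vy,x0,y0=cv2.fitLine(p,cv2.DIST_L2,0,.01,.01).ravel();t=(p-[x0,y0])@[vx,vy]
e=plane(c,[[x0+vx*t.min(),y0+vy*t.min()],[x0+vx*t.max(),y0+vy*t.max()]],.095);d=e[1]-e[0]
print('t',s['t'],len(p),'line ends',e[:,:2].round(4).tolist(),'len',np.linalg.norm(d),'yaw',np.degrees(np.arctan2(d[1],d[0])))
E
python3 ang.py
python3 - <<'E'
from h import *
print(status.sense()['t'])
im=cv2.imread('pics/w4.png')
cv2.imwrite('pics/w4c.png',cv2.convertScaleAbs(cv2.resize(im[165:295,175:325],None,fx=4.5,fy=4.5,interpolation=2),alpha=2))
E
ls pics
```

```text
t 10.3 149 line ends [[0.4993, 0.0819], [0.536, 0.0741]] len 0.03748136927916608 yaw -11.89384524894965
10.35
c1.png
c2.png
s2.png
s3.png
s4.png
scene0.png
side0.png
w1.png
w4.png
w4c.png
w_10.30.png
wrist0.png
```

View pics/w4c.png

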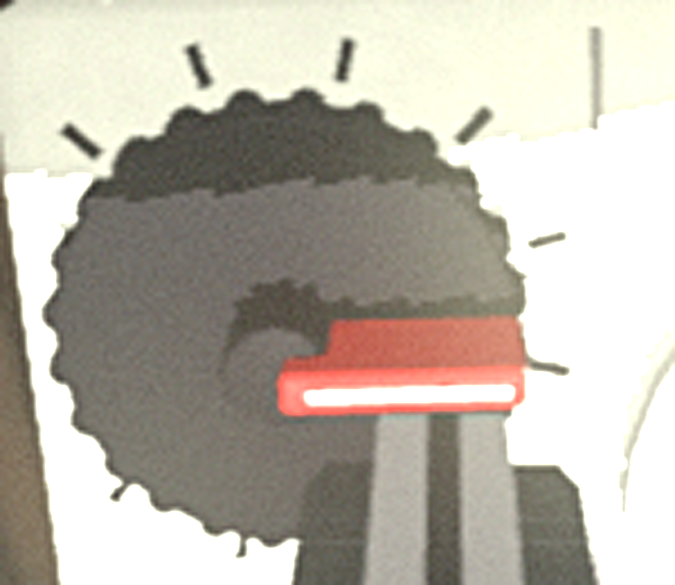

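The fin stopped about 2° past half-way, between two ticks, at about -12° world, and friction is holding it there. The fourth click is at -25°, so I go back down and push on gently.

Call:
arm_command(
  series=[
    [[25,0,0,0],[25,0,0,0],[25,0,0,0],[20,0,0,0],[5,0,0,0],[0,-7,0,0],[0,-6,0,0],[0,-2,0,0],[0,0,0,0]],
  ],
)

```text
t: 11.25
tcp_pos: [0.5266, 0.0923, 0.0823]
tool_rot: [0.077, 0.702, -0.077, 0.704]
force: [0.3, 0.1, -1.0]
finger_gap: 0.003
```

Call:
arm_command(
  series=[
    [[0,-1,0.5,0.03],[0,-1,0.5,0.03],[0,0,0,0],[0,0,0,0],[0,0,0,0]],
  ],
)

```text
t: 11.75
tcp_pos: [0.5264, 0.0908, 0.0813]
tool_rot: [0.098, 0.7, -0.098, 0.7]
force: [0.1, -0.8, -0.4]
finger_gap: -0.004
```

```bash
python3 st.py; python3 fin.py
```

```text
t 11.75 q6 0.23829279211544008 tool F [ 0.36 -0.72  0.34] z yaw -15.85873722322635 turned clicks 3.695291240774212 off y 15.909155406074644 r 29.719484050999622 z 0.08126843856035468
[259.51655629 205.97350993] [249 199  19  14 151]
```

The red blob jumped forward, which looks like a snap. I back off to check.

Call:
arm_command(
  series=[
    [[0,8,0,0],[0,8,0,0],[-25,0,0,0],[-25,0,0,0],[-25,0,0,0],[-25,0,0,0],[0,0,0,0],[0,0,0,0],[0,0,0,0]],
  ],
)

```text
t: 12.7
tcp_pos: [0.53, 0.1065, 0.1803]
tool_rot: [0.097, 0.701, -0.098, 0.7]
force: [-0.6, 0.0, 0.2]
finger_gap: -0.001
```

```bash
python3 fin.py; python3 ang.py
```

```text
[258.59119497 206.00628931] [248 200  20  13 159]
t 12.75 74 line ends [[0.4982, 0.0802], [0.5331, 0.0647]] len 0.03815652782220475 yaw -24.088069959913334
```

The fin now reads -24.1° against the tick at about -24.5 to -25°, so this is the fourth click. Next the button.

Call:
arm_command(
  series=[
    [[0,-32,-4.7,0],[0,-32,-4.7,0],[0,-32,-4.7,0],[0,-31.5,-4.7,0],[0,0,0,0],[25,0,0,0],[25,0,0,0],[25,0,0,0],[13,0,0,0],[0,0,0,0]],
  ],
)

```text
t: 13.8
tcp_pos: [0.4766, -0.0105, 0.0911]
tool_rot: [0.098, 0.702, -0.097, 0.698]
force: [0.2, 0.6, -0.0]
finger_gap: -0.004
```

Run:
```python
from h import *
s=status.sense();print({k:np.round(s[k],4).tolist() for k in('t','tcp_pos','force')});c=cam('scene');im=snapshot('scene')[...,::-1]
cv2.imwrite('pics/s5.png',cv2.resize(im[170:270,205:325],None,fx=5,fy=5,interpolation=2))
```

```text
{'t': 13.8, 'tcp_pos': [0.4766, -0.0105, 0.0911], 'force': [0.1604, 0.6222, -0.0379]}
```

View pics/s5.png

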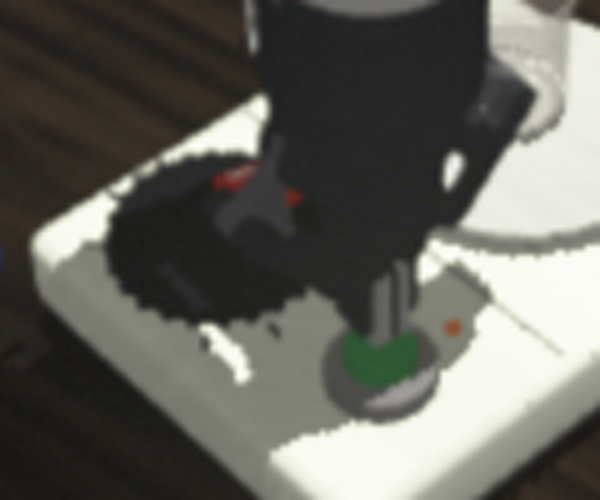

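The fingertip is centred over the button at crop (390,340). I press slowly.

Call:
arm_command(
  series=[
    [[4,0,0,0],[4,0,0,0],[2,0,0,0],[2,0,0,0],[2,0,0,0],[0,0,0,0],[0,0,0,0]],
  ],
)

```text
t: 14.55
tcp_pos: [0.4782, -0.0114, 0.0796]
tool_rot: [0.098, 0.7, -0.098, 0.701]
force: [0.6, 0.8, 3.3]
finger_gap: 0.001
```

Call:
arm_command(
  series=[
    [[2,0,0,0],[2,0,0,0],[0,0,0,0],[0,0,0,0]],
  ],
)

```text
t: 14.95
tcp_pos: [0.4782, -0.0114, 0.076]
tool_rot: [0.098, 0.7, -0.098, 0.701]
force: [-0.2, 0.3, 9.6]
finger_gap: -0.004
```

Call:
arm_command(
  series=[
    [[2,0,0,0],[2,0,0,0],[0,0,0,0],[0,0,0,0]],
  ],
)

```text
t: 15.35
tcp_pos: [0.4784, -0.0115, 0.0754]
tool_rot: [0.097, 0.699, -0.098, 0.701]
force: [-6.1, 1.7, 41.6]
finger_gap: -0.002
```

Bottomed out firmly. I release in steps to read the travel.

Call:
arm_command(
  series=[
    [[-5,0,0,0],[-2,0,0,0],[0,0,0,0],[0,0,0,0]],
  ],
)

```text
t: 15.75
tcp_pos: [0.4782, -0.0114, 0.0781]
tool_rot: [0.098, 0.7, -0.098, 0.7]
force: [0.7, 1.2, 3.7]
finger_gap: 0.002
```

Call:
arm_command(
  series=[
    [[-2,0,0,0],[0,0,0,0],[0,0,0,0]],
  ],
)

```text
t: 16.05
tcp_pos: [0.4782, -0.0114, 0.0801]
tool_rot: [0.098, 0.7, -0.098, 0.7]
force: [1.4, 0.9, 2.2]
finger_gap: 0.004
```

Call:
arm_command(
  series=[
    [[-1.5,0,0,0],[0,0,0,0],[0,0,0,0]],
  ],
)

```text
t: 16.35
tcp_pos: [0.478, -0.0115, 0.0818]
tool_rot: [0.098, 0.7, -0.098, 0.7]
force: [0.8, -0.1, 1.1]
finger_gap: 0.001
```

The force falls about 0.75 N per mm to zero near z 0.082, and the stop was at 0.0757. That is about 6 mm, so full travel. I rise clear and do a final check.

Call:
arm_command(
  series=[
    [[-5,0,0,0],[-20,0,0,0],[-30,0,0,0],[-30,0,0,0],[-30,0,0,0],[0,0,0,0],[0,0,0,0],[0,0,0,0]],
  ],
)

```text
t: 17.15
tcp_pos: [0.4766, -0.0111, 0.1958]
tool_rot: [0.098, 0.701, -0.098, 0.699]
force: [-0.4, 0.2, -0.5]
finger_gap: -0.001
```

Run:
```python
from h import *
s=status.sense();print(s['t'],s['tcp_pos'],s['force'])
im=snapshot('wrist')[...,::-1].copy();c=cam('wrist',s);cv2.imwrite('pics/wf.png',im)
r,st,m=blob(im,'r',(0,0,560,420));md=cv2.dilate(m.astype(np.uint8),np.ones((5,5)))
p=np.argwhere((im.min(2)>140)&(md>0))[:,::-1].astype(np.float32);e=plane(c,p,.095)[:,:2].astype(np.float32)
print('red at',r,st,'line',len(p),e.min(0),e.max(0),cv2.fitLine(e,2,0,.001,.001).ravel())
i=snapshot('scene')[...,::-1];print('scene red',blob(i,'r',(205,170,300,230))[:2],'green',blob(i,'g',(200,180,330,280))[:2])
cv2.imwrite('pics/sf.png',cv2.resize(i[130:290,170:390],None,fx=3.6,fy=3.6,interpolation=2))
```

```text
17.15 [ 0.47664268 -0.01114031  0.19584019] [-0.44939402  0.22974889 -0.52567393]Traceback (most recent call last):
  File "<stdin>", line 6, in <module>
    return umr_minimum(a, axis, None, out, keepdims, initial, where)
ValueError: zero-size array to reduction operation minimum which has no identity
```

Run:
```python
from h import *
i=snapshot('scene')[...,::-1];print('scene red',blob(i,'r',(205,170,300,230))[:2],'green',blob(i,'g',(200,180,330,280))[:2])
w=cv2.imread('pics/wf.png')
o=np.hstack([cv2.resize(i[130:290,170:390],(400,291),interpolation=2),cv2.resize(w,(388,291))]);cv2.imwrite('pics/sf.png',o)
```

```text
scene red (array([258.86206897, 206.72413793]), array([249, 201,  18,  12, 116], dtype=int32)) green (array([281.67256637, 240.69026549]), array([275, 235,  14,  12, 113], dtype=int32))
```

View pics/sf.png

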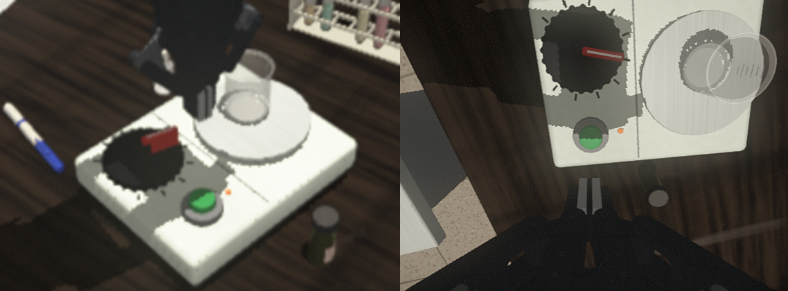

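The fin lies on the fourth tick, the button is out again and the beaker, vial and marker are undisturbed. I hand in.

```bash
python3 -c "
from station import ticket;print(ticket.sign_off())"
```

```text
the job is handed in; nothing more can be done
None
```

I turned the dial four clicks clockwise and pressed the start button fully in. I then lifted clear and handed the job in at about 17 s.

- **Dial:** It started at click 1, with the fin at about 95° in world axes. I pushed it round with the shut fingertips and nothing was pinched. At the fourth click it first stuck just past half-way, at about -12°. The image showed this after I backed off, so I went back and nudged it until it snapped in. The last measurement gave -24.1°, against about -25° expected for the fourth tick. The fin was never seen beyond that tick. After the button press the final picture still showed it there, though my script for a last numeric reading failed.
- **Button:** It bottomed out after about 6 mm of travel. The fingertip force rose briefly to about 42 N at the stop, more than the roughly 5 N needed. That is over the 40 N limit set for the arm or gripper body, but it was on the fingertips, and it is well under the 120 N wrist limit. On release the force fell steadily to near zero. The final picture shows the button out again.
- **Other things:** The beaker, vial and marker looked undisturbed in the final picture. The dropper bottle was hidden behind the gripper there, but it was standing in view after the dial pushes and the arm did not go near it afterwards. The robot was touching nothing at hand-in.

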